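Fit the pulley circlip on the sample mill's spindle

TASK

Scrape the four stone chips off the mill's base with the wooden scraper block and put the scraper down on the bench. Then take the circlip pliers, spread the circlip on their tips, slide it over the end of the spindle down to the groove just above the pulley's hub, without leaning hard on the hub, and finish while still holding the pliers there with the circlip level and spread, so that I can check it before it snaps in. Do not push the chips with your fingers, and leave the jars, the bottle and the combination pliers alone.

Things in the scene. Friction and masses are not known exactly. Their poses are not given: they have to be found in the camera images.
- mill: base of the sample mill, fixed to the bench: a flat grey casting 200 (its x) by 280 (its y) by 30 mm high, origin at the centre of its underside. A spindle with a belt pulley stands up at (0, +70) mm in its frame. The chips lie on the other, bare half: y from -116 to -29 mm, x from -43 to +43 mm
- groove (a point): on the upright spindle's axis, at half height of the circlip groove, 68.5 mm above the bench; the groove is 5 mm high, 2 mm deep and begins at the hub's top. Axes as the mill
- spindle_end (a point): centre of the steel spindle's top end, 89 mm above the bench. The spindle is 40 mm in diameter, chamfered 4 mm at the top. It stands up through an aluminium V-belt pulley: 110 mm diameter, rim's top 60 mm above the bench, hub 62 mm diameter with its top at 66 mm
- chip1: loose stone chip, about 20 x 15 x 10 mm, 12 g, origin at the centre of its underside; at first it lies on the mill's base, 30 mm above the bench
- chip2: another such chip
- chip3: another such chip
- chip4: another such chip
- scraper: scraper block standing on the bench on its rubber edge: rubber strip 20 x 110 x 12 mm, above it a wooden block 28 (x) x 106 (y) x 38 mm, 50 mm high in all, 160 g; origin at the centre of its underside, its long side along its y
- pliers: circlip pliers lying flat, black grips, the circlip already on their bent-down tips and captive on them. 240 g. x points from the grips to the tips, z up, origin on the pivot at the height of the underside. Squeezing the grips together spreads tips and circlip until a stop screw ends the movement; the circlip's spring pushes them apart again. Centre of mass 30 mm behind the pivot
- pliers_grip (a point): midway between the grips, 70 mm behind the pivot, 9 mm above the underside. The grips, at +y and -y, are bars 10.5 mm wide, 18 mm high, 28 to 116 mm behind the pivot. Relaxed they splay to the rear, 58 mm over their outer faces here; at the stop (about 11 N on each) they are parallel, 27 mm over them. They swing, so fingers that closed here end up 75 mm behind the pivot. Axes as the pliers
- ring_center (a point): centre of the circlip's opening, at half its 3 mm thickness; its underside is level with that of the pliers' grips. Fully spread it lies 85 mm ahead of the pivot (160 mm ahead of fingers that closed at pliers_grip) and lets a 44 mm shaft pass; relaxed 89 mm ahead of the pivot and 36 mm, too narrow for the spindle. Axes as the pliers
- pliers_left (a joint): angle of one pliers grip (rad): 0 relaxed, 0.23 at the stop, where the circlip is fully spread; it clears the spindle above about 0.12
- sample_jar: glass jar, 64 mm diameter, 85 mm high, origin at the centre of its underside; to be left alone
- brown_bottle: brown bottle, 68 mm diameter, 125 mm high, origin at the centre of its underside; to be left alone
- small_jar: small brown jar, 52 mm diameter, 62 mm high, origin at the centre of its underside; to be left alone
- side_pliers: combination pliers with yellow handles, 160 mm long, lying flat; to be left alone

How it is judged:
By the outcome, as a careful person would: the job done as asked, in the order asked, and still so for the second after the job is handed in, while the arm keeps its last pose, push and grip.
It also fails if it takes over 72 s, if anything falls off the work surface, if the arm or the gripper's body presses on something with over 40 N, if the wrist force passes 120 N, or if a joint passes its speed limit or range.

ROBOT

A 6-joint arm with a two-finger parallel gripper is mounted at the origin on the work surface. World frame = base frame: x ahead of the robot, y to its left, z up, the work surface at z = 0. Lengths are in mm, angles in rad, forces in N, time in s.
With the tool pointing down it reaches from about 350 to 975 mm from the base axis. Payload 7.1 kg.
Tool frame: the origin (TCP) lies midway between the tips of the shut fingers; the grasp point (between the pads) lies 19 mm behind it (robot.pinch_z is the distance from the TCP to the grasp point, in mm); z points along the fingers, y is the line along which they close (so a half turn about z gives the same grasp; the last joint's range is limited). The gripper opens to 88 mm and grips with 3 to 60 N. Pads are 20 mm wide; open, the fingers measure 115 mm over their backs; the gripper's body (75 mm by 178 mm) begins 61 mm behind the grasp point.
Start: joints at [-1.274, 0.423, 1.63, -0, 1.089, -0.019], TCP at [194.128, -594.07, 222.675] pointing down, gripper open.
Joint ranges: [-3, 3], [-0.9, 2.11], [0.09, 2.58], [-1.31, 4.45], [0.11, 2.69], [-2.54, 2.54]. Speed limits (rad/s): [2.39, 2.39, 3.01, 3.14, 3.14, 3.14].

INTERFACE

Orientations are given as a unit quaternion [w, x, y, z].
In Python, from workcell import robot, snapshot, camera_info, nets gives the robot as it stands. The module is installed in compiled form; this text tells all that it offers.
- The arm moves only by the tool drive_tool, never from a script. Its argument "moves" is a list that holds one entry, the list of rows, each a list of 5 numbers: the shift along the tool's x, y, z in cm, then the turn about the tool's z in rad, then the opening, from 0 (shut) to 1 (fully open). A call has 1 to 20 rows; each row shifts and turns the commanded pose from where the row before left it, along the tool's axes as they then stand; what a row does not reach is not made up. A row lasts 1/12 s, in which the tool goes at most 41.7 mm and 7.16 degrees, less where a joint would pass 70% of its speed; a pose out of reach is approached as far as the arm can. A call is refused whole if a number of a shift passes 4.17 or a number of a turn 0.125, either way. A call with a gripper value outside its range is refused whole. The fingers move at their own pace and stop on an object; "squeeze" is the grip in N (left out, the last holds). Time passes only in rows, so rows that do not move let the fingers close. It gives the time, the measured TCP pose, the force, the opening and the grip force at its end, in the units of the state.
- robot.observe(): the state, without advancing time (a new reading comes with each control period).
- snapshot(name): name is "scene" or "side" or "wrist"; returns the picture (480x640x3 uint8, blue, green, red); there is no depth.
- camera_info(name): a dict with "fx", "fy", "cx", "cy" (pixels), "T" (4x4, takes a point from camera to world coordinates). Camera axes: x right, y up, looking along -z (the intrinsics and any distortion apply to the point x, -y, -z); pixel columns grow to the right and rows downward; lengths in mm; the calibration is good to about 2 mm. A picture is of the moment at which its call begins: read the wrist's pose just before it. camera_info takes no time and is no camera call; for the wrist camera it gives the pose at the moment of the call.
- robot.finish_job(): hands the job in; it is judged then, once.
Trained networks look in the newest picture that a camera, given by its name, has taken for a name from the list of things; names that differ only in an ending like _2 or _b are one class to them, and where a whole thing is asked for, a point or a joint stands for the part that bears it (a point fixed in the world has none). Each returns a list of dicts, best first, with "p" (0 to 1); they miss things now and then, are a little off and sometimes report something else, mostly with a low value. They report only what shows in the picture. A call takes as long as a camera call.
- nets.look_for(camera, query): "extent" ([left, top, width, height] in pixels, round what is visible of it).
The state is a dict: "time_s": time; "joint_pos": joint angles; "dq": joint speeds; "joint_torque": joint torques, N m; "ee_pos": TCP position; "ee_rot": TCP orientation; "contact_force": force on the tool from outside, world axes, zero at the start; "ft_torque": the same for the moment, N m; "gripper_width": finger opening in mm; "finger_force": force on a finger pad.
Only numpy, scipy, OpenCV 4.12 (cv2) and the standard library are available. Lean on these libraries where they do the work, as an engineer would, in place of code of your own. Each camera call takes 0.05 s, during which the arm holds its last target. There are 200 camera calls.

## Working session

There is one attempt and no reset: what is moved stays moved. The work goes in short steps, Python scripts to look and compute and a tool call to move; the robot and the scene stay as the last step left them, time stands still between calls to the robot, and variables do not carry over. Pictures are saved under pics/ and viewed, at most 10 in all, crops included, and the job is handed in when it is done.

Besides the shell and the picture viewer there is one more tool, called after ">>>" as name(argument=value, ...) on one line, values as JSON. drive_tool: Moves the arm, as the interface text tells. Its arguments: {"type":"object","properties":{"moves":{"type":"array","items":{"type":"array","items":{"type":"array","items":{"type":"number"}}}},"squeeze":{"type":"number"}},"required":["moves"]}

```bash
mkdir -p pics; ls
cat > h.py <<'E'
import numpy as np, cv2
from workcell import robot, snapshot, camera_info, nets
def ray(ci,u,v):
    T=np.array(ci["T"]); d=np.array([(u-ci["cx"])/ci["fx"],-(v-ci["cy"])/ci["fy"],-1.])
    return T[:3,3],T[:3,:3]@d
def onz(ci,u,v,z):
    o,d=ray(ci,u,v); return o+d*(z-o[2])/d[2]
def proj(ci,p):
    T=np.array(ci["T"]); c=T[:3,:3].T@(np.array(p,float)-T[:3,3])
    return ci["cx"]+ci["fx"]*c[0]/-c[2], ci["cy"]-ci["fy"]*c[1]/-c[2]
E
python3 - <<'E'
from h import *
for n in ("scene","side","wrist"):
    im=snapshot(n); cv2.imwrite(f"pics/{n}0.png",im); ci=camera_info(n)
    print(n,{k:(np.round(v,3).tolist() if k!="T" else np.round(v,2).tolist()) for k,v in ci.items()})
    for q in ("mill","chip1","scraper","pliers","sample_jar","brown_bottle","small_jar","side_pliers"):
        print(q,[(d["extent"],round(d["p"],2)) for d in nets.look_for(n,q)[:4]])
print(robot.observe())
E
```

```text
pics
scene {'fx': 544.754, 'fy': 544.754, 'cx': 308.046, 'cy': 245.515, 'T': [[0.75, -0.36, 0.55, 1239.3], [0.66, 0.39, -0.64, -761.82], [0.01, 0.85, 0.53, 734.88], [0.0, 0.0, 0.0, 1.0]]}
mill [([287.8, 218.6, 142.4, 83.5], 0.92)]
chip1 [([318.6, 260.7, 15.7, 13.0], 0.44), ([342.0, 256.6, 5.1, 5.2], 0.39)]
scraper [([236.0, 301.4, 52.5, 37.5], 0.85)]
pliers [([137.0, 291.7, 76.2, 65.1], 0.75)]
sample_jar [([359.7, 176.8, 23.0, 33.8], 0.67)]
brown_bottle [([411.1, 178.9, 29.6, 52.3], 0.8)]
small_jar [([163.8, 361.2, 33.1, 47.1], 0.74)]
side_pliers [([282.0, 349.5, 85.2, 53.1], 0.83)]
side {'fx': 563.985, 'fy': 563.985, 'cx': 325.231, 'cy': 243.801, 'T': [[-1.0, 0.02, -0.05, 488.05], [-0.05, -0.6, 0.8, 947.98], [-0.01, 0.8, 0.6, 784.64], [0.0, 0.0, 0.0, 1.0]]}
mill [([204.3, 256.4, 154.8, 130.9], 0.62)]
chip1 [([301.6, 290.1, 6.1, 8.0], 0.62), ([284.6, 281.9, 9.8, 10.9], 0.52)]
scraper [([283.6, 199.3, 31.5, 40.7], 0.59)]
pliers [([322.0, 188.4, 92.5, 21.7], 0.76)]
sample_jar [([345.3, 385.4, 39.9, 70.9], 0.55)]
brown_bottle [([322.3, 186.6, 76.9, 18.2], 0.51)]
small_jar [([289.9, 158.
[... 363 characters left out ...]
, 'joint_pos': array([-1.27399420e+00,  4.23101534e-01,  1.62989271e+00, -9.15830811e-06,
        1.08858697e+00, -1.90268761e-02]), 'dq': array([-0.00077902,  0.00077809, -0.00031975, -0.00018965, -0.00039738,
        0.00028781]), 'joint_torque': array([-7.65402383e-04, -5.44584310e+01, -2.74041170e+01,  6.44886517e-02,
        1.69345946e-02, -3.77734324e-07]), 'ee_pos': array([ 194.13162516, -594.07740956,  222.67697223]), 'ee_rot': array([ 6.22790888e-06,  9.87557060e-01,  1.57261097e-01, -3.22587879e-06]), 'contact_force': array([-0.62470389,  0.98232595,  0.17869156]), 'ft_torque': array([ 0.03514515,  0.02926459, -0.01281249]), 'finger_force': 0.0, 'gripper_width': 87.77037705938717}
```

View pics/scene0.png

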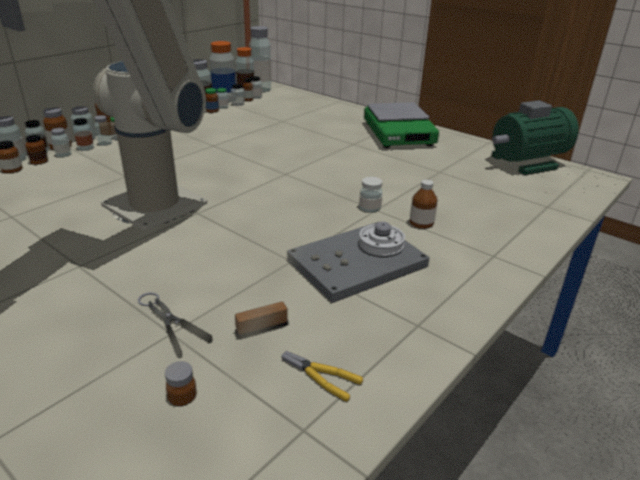

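View pics/side0.png

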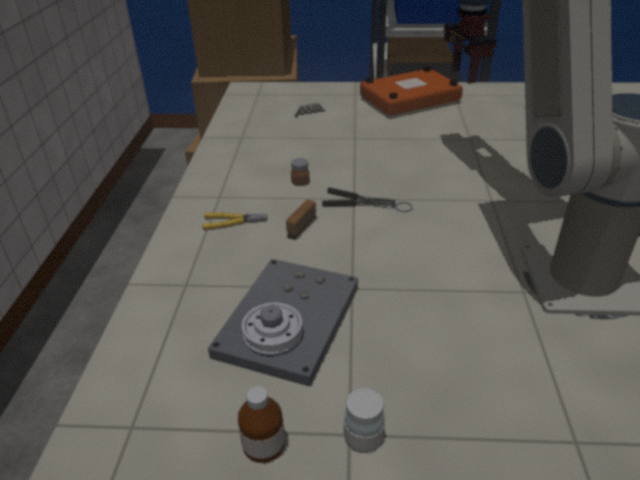

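The scene view shows the mill at (358,258) with its pulley at (381,238) and chips at (315–345,250–268). The scraper is at (262,318) and the circlip pliers run from the ring (149,299) to the grips (195,340). The side view agrees: mill base corners at about (272,263), (357,279), (305,382) and (212,352), scraper (301,218), ring (404,207).

Run:
```python
from h import *
S=camera_info("scene"); D=camera_info("side")
def p(n,ci,u,v,z): print(n,np.round(onz(ci,u,v,z)[:2]).tolist())
for n,a in {"corner":(272,263,30),"c2":(357,279,30),"c3":(305,382,30),"c4":(212,352,30),"spindle":(271,311,89),"scrA":(312,203,50),"scrB":(290,218,50),"ring":(404,207,2),"gr1":(330,190,18),"gr2":(325,204,18),"smallj":(300,183,0),"bottle":(262,455,0),"jar":(365,445,0),"sp1":(204,215,5),"sp2":(204,228,5),"sp3":(266,217,5)}.items(): p(n,D,*a)
print()
for n,a in {"spindle":(382,228,89),"cornL":(288,255,30),"cornN":(334,291,30),"cornR":(428,261,30),"scrA":(237,316,50),"scrB":(285,305,50),"ring":(149,299,2),"piv":(173,321,9),"gr1":(180,352,9),"gr2":(210,340,9),"smallj":(181,400,0),"jar":(371,208,0),"bottle":(424,225,0)}.items(): p(n,S,*a)
print(camera_info("wrist")["T"])
```

```text
corner [660.0, 6.0]
c2 [477.0, 53.0]
c3 [564.0, 325.0]
c4 [735.0, 264.0]
spindle [631.0, 217.0]
scrA [587.0, -204.0]
scrB [634.0, -138.0]
ring [358.0, -267.0]
gr1 [549.0, -319.0]
gr2 [558.0, -251.0]
smallj [634.0, -383.0]
bottle [622.0, 446.0]
jar [462.0, 422.0]
sp1 [860.0, -212.0]
sp2 [847.0, -156.0]
sp3 [703.0, -207.0]

spindle [645.0, 198.0]
cornL [499.0, 29.0]
cornN [669.0, -8.0]
cornR [759.0, 232.0]
scrA [596.0, -221.0]
scrB [641.0, -133.0]
ring [366.0, -272.0]
piv [472.0, -287.0]
gr1 [556.0, -334.0]
gr2 [572.0, -274.0]
smallj [645.0, -402.0]
jar [475.0, 404.0]
bottle [639.0, 422.0]
[[ 3.10334929e-01  9.17124921e-01  2.50148179e-01  2.61958181e+02]
 [-9.50627129e-01  2.99248191e-01  8.22105888e-02 -5.72217645e+02]
 [ 5.40989712e-04 -2.63310463e-01  9.64710997e-01  3.84021432e+02]
 [ 0.00000000e+00  0.00000000e+00  0.00000000e+00  1.00000000e+00]]
```

>>> drive_tool(moves=[[[3.25,-2.24,-0.75,0,1],[3.25,-2.24,-0.75,0,1],[3.25,-2.24,-0.75,0,1],[3.25,-2.24,-0.75,0,1],[3.25,-2.24,-0.75,0,1],[3.25,-2.24,-0.75,0,1],[3.25,-2.24,-0.75,0,1],[3.25,-2.24,-0.75,0,1],[3.25,-2.24,-0.75,0,1],[3.25,-2.24,-0.75,0,1],[3.25,-2.24,-0.75,0,1],[3.25,-2.24,-0.75,0,1],[3.25,-2.24,-0.75,0,1],[3.25,-2.24,-0.75,0,1],[3.25,-2.24,-0.75,0,1],[3.25,-2.24,-0.75,0,1],[3.25,-2.24,-0.75,0,1],[0,0,0,0,1],[0,0,0,0,1],[0,0,0,0,1]]])

```text
time_s: 3.02
ee_pos: [600.5, -60.6, 349.7]
ee_rot: [0.0, 0.988, 0.158, -0.001]
contact_force: [-0.1, -1.1, 0.2]
gripper_width: 87.7
finger_force: 0.0
```

Run:
```python
from h import *
s=robot.observe(); ci=camera_info("wrist"); im=snapshot("wrist"); cv2.imwrite("pics/w1.png",im)
print(s["ee_pos"],s["ee_rot"],s["joint_pos"])
for q in ("mill","chip1","scraper","pliers","small_jar","side_pliers","ring_center"):
    print(q,[(d["extent"],round(d["p"],2)) for d in nets.look_for("wrist",q)[:4]])
np.save("w1T.npy",ci["T"])
```

```text
[600.50884793 -60.61367439 349.71407596] [ 5.10868296e-05  9.87506110e-01  1.57579721e-01 -5.58063417e-04] [-1.20106324e-01  2.75291674e-01  1.54524334e+00 -4.17766697e-04
  1.32210275e+00  1.13431445e+00]
mill [([23.0, 1.6, 275.2, 255.1], 0.81)]
chip1 [([229.0, 157.3, 15.8, 17.4], 0.63), ([200.3, 131.1, 13.8, 22.8], 0.47), ([211.9, 192.3, 12.1, 12.6], 0.46), ([178.9, 155.4, 12.4, 12.5], 0.46)]
scraper [([371.4, 171.5, 74.7, 74.7], 0.87)]
pliers [([411.0, 256.3, 86.5, 95.7], 0.92), ([26.5, 1.7, 270.3, 252.6], 0.49)]
small_jar [([533.6, 220.4, 65.8, 51.4], 0.69)]
side_pliers [([441.3, 11.8, 70.0, 141.9], 0.71)]
ring_center []
```

View pics/w1.png

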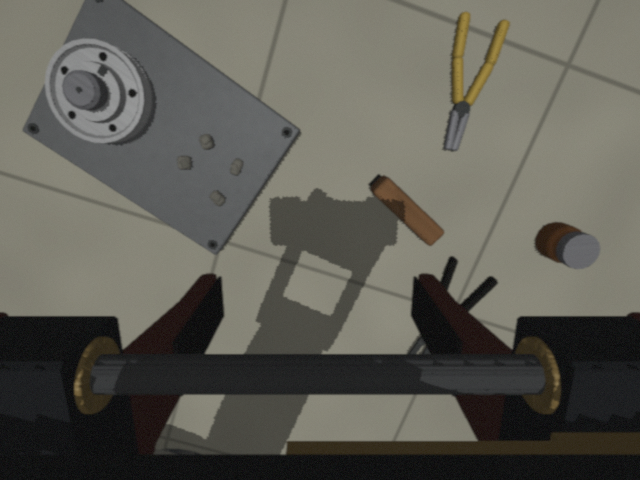

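The wrist view shows the chips at (207,141), (184,162), (236,166), (218,198). The mill corners are at (299,130), (218,253) and (24,130), with the spindle top at about (80,90). The scraper top runs (380,180)–(440,240), and the gripper hides the lower part, including most of the circlip pliers.

Run:
```python
from h import *
ci=camera_info("wrist"); ci["T"]=np.load("w1T.npy")
for n,a in {"cA":(299,130,30),"cB":(218,253,30),"cC":(24,129,30),"hA":(287,132,30),"hB":(212,245,30),"hC":(34,128,30),"spin":(80,90,89),"ch1":(207,141,35),"ch2":(184,162,35),"ch3":(236,166,35),"ch4":(218,198,35),
 "sA":(388,178,50),"sA2":(376,193,50),"sB":(443,235,50),"sB2":(432,244,50),"g1":(452,260,18),"g2":(490,281,18),"smallj":(580,250,62),"ptip":(453,150,0)}.items(): print(n,np.round(onz(ci,*a)[:2],1).tolist())
im=cv2.imread("pics/w1.png"); crop=np.hstack([cv2.resize(im[160:260,360:460],(400,400),interpolation=2),cv2.resize(im[40:140,30:130],(400,400),interpolation=2)]); cv2.imwrite("pics/c1.png",crop)
```

```text
cA [667.4, -16.0]
cB [483.0, 39.6]
cC [563.8, 304.3]
hA [660.5, -2.7]
hB [491.3, 49.9]
hC [568.8, 292.8]
spin [634.6, 211.1]
ch1 [620.1, 86.7]
ch2 [586.7, 107.8]
ch3 [602.0, 45.3]
ch4 [556.1, 56.8]
sA [647.6, -136.3]
sA2 [625.9, -128.9]
sB [602.3, -228.1]
sB2 [587.0, -219.4]
g1 [568.7, -267.1]
g2 [556.7, -330.0]
smallj [639.2, -392.9]
ptip [706.3, -215.3]
```

View pics/c1.png

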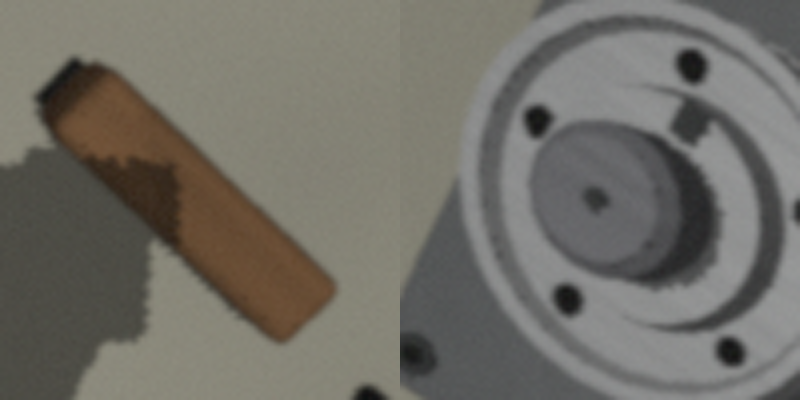

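>>> drive_tool(moves=[[[0,0,2.8,-0.116,1],[0,0,2.8,-0.116,1],[0,0,2.8,-0.116,1],[0,0,2.8,-0.116,1],[0,0,2.8,-0.116,1],[0,0,2.8,-0.116,1],[0,0,2.8,-0.116,1],[-3.24,2.15,0,0,1],[-3.24,2.15,0,0,1],[-3.24,2.15,0,0,1],[0,0,2.2,0,1],[0,0,2.2,0,1],[0,0,0,0,1],[0,0,0,0,1]]])

```text
time_s: 4.58
ee_pos: [616.6, -176.0, 109.2]
ee_rot: [-0.001, 0.845, 0.534, -0.001]
contact_force: [0.4, -0.8, 0.7]
gripper_width: 87.8
finger_force: 0.0
```

Run:
```python
from h import *
s=robot.observe(); ci=camera_info("wrist"); im=snapshot("wrist"); cv2.imwrite("pics/w2.png",im); np.save("w2T.npy",ci["T"])
print(s["ee_pos"],s["ee_rot"],s["joint_pos"], proj(ci,s["ee_pos"]))
print([(d["extent"],round(d["p"],2)) for d in nets.look_for("wrist","scraper")[:4]])
print([(d["extent"],round(d["p"],2)) for d in nets.look_for("wrist","chip1")[:4]])
```

```text
[ 616.59007182 -176.01920181  109.21745128] [-0.00111555  0.84533516  0.53423434 -0.0009426 ] [-2.96647688e-01  5.85458810e-01  1.65834940e+00  3.34729257e-05
  9.00705247e-01  1.46922984e-01] (np.float64(317.6609148970593), np.float64(295.14496588324965))
[([295.4, 158.7, 45.6, 176.9], 0.9)]
[]
```

View pics/w2.png

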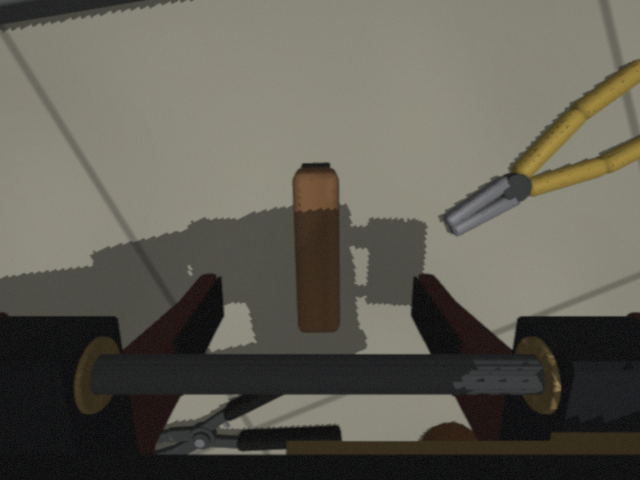

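The scraper lies between the open fingers, its top from (316,170) to (319,331), almost exactly aligned with them. The circlip pliers' pivot shows at (202,438).

Run:
```python
from h import *
ci=camera_info("wrist"); ci["T"]=np.load("w2T.npy")
a=onz(ci,316,170,50);b=onz(ci,319,331,50);print(a,b,(a+b)/2,np.linalg.norm(a-b),np.degrees(np.arctan2(*(a-b)[1::-1])))
for p in [(202,438),(340,433),(285,398)]: print(onz(ci,*p,16))
```

```text
[ 637.99597038 -128.68715813   50.        ] [ 595.31311104 -222.83116203   50.        ] [ 616.65454071 -175.75916008   50.        ] 103.3678864590732 65.61148624822845
[ 459.04666793 -286.96114057   16.        ]
[ 563.21428302 -330.81026289   16.        ]
[ 537.7506698  -281.73810244   16.        ]
```

>>> drive_tool(moves=[[[0,0,3,0,1],[0,0,3,0,1],[0,0,2,0,1],[0,0,1.1,0,1],[0,0,0,0,0.1],[0,0,0,0,0.1],[0,0,0,0,0.1],[0,0,0,0,0.1],[0,0,0,0,0.1],[0,0,0,0,0.1],[0,0,0,0,0.1],[0,0,0,0,0.1],[0,0,0,0,0.1],[0,0,0,0,0.1]]], squeeze=35)

```text
time_s: 5.9
ee_pos: [617.5, -175.9, 19.2]
ee_rot: [-0.0, 0.845, 0.534, -0.0]
contact_force: [-1.3, -0.5, 2.8]
gripper_width: 27.8
finger_force: 34.9
```

>>> drive_tool(moves=[[[0,0,-2,0,0.1],[0,0,-3,-0.0745,0.1],[0,0,-3,-0.0745,0.1],[2.92,-1.99,0,0,0.1],[2.92,-1.99,0,0,0.1],[2.92,-1.99,0,0,0.1],[2.92,-1.99,0,0,0.1],[2.92,-1.99,0,0,0.1],[2.92,-1.99,0,0,0.1],[2.92,-1.99,0,0,0.1],[2.92,-1.99,0,0,0.1],[0,0,0,0,0.1],[0,0,2,0,0.1],[0,0,2,0,0.1],[0,0,0,0,0.1],[0,0,0,0,0.1]]])

```text
time_s: 7.23
ee_pos: [532.1, 93.3, 58.4]
ee_rot: [-0.001, 0.803, 0.596, -0.001]
contact_force: [-0.3, -0.2, -1.1]
gripper_width: 27.8
finger_force: 34.9
```

Run:
```python
from h import *
s=robot.observe(); ci=camera_info("wrist"); im=snapshot("wrist"); np.save("w3T.npy",ci["T"])
cv2.imwrite("pics/w3.png",im)
print(s["ee_pos"],s["ee_rot"],s["contact_force"])
```

```text
[532.13554703  93.26026783  58.40454746] [-6.20319417e-04  8.03101786e-01  5.95840262e-01 -1.23221520e-03] [-0.25200861 -0.21701301 -1.12330317]
```

View pics/w3.png

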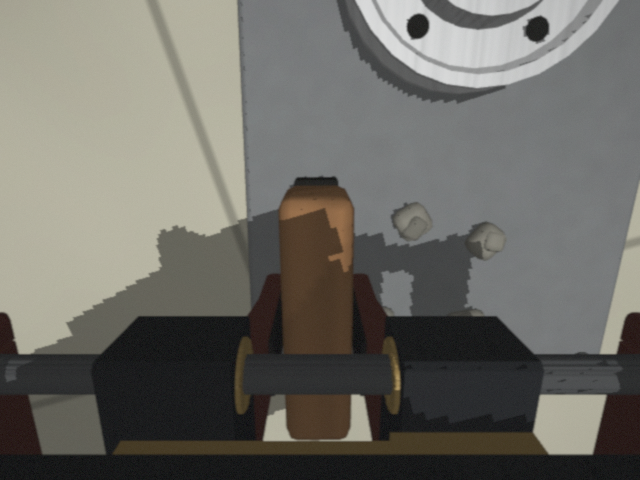

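The scraper is held upright over the bare half. The chips lie in front of it, two fully visible at (411,220) and (486,240), inside the span of its edge. Next I lower it gently onto the casting.

>>> drive_tool(moves=[[[0,0,0.5,0,0.1],[0,0,0.2,0,0.1],[0,0,0.1,0,0.1],[0,0,0.1,0,0.1],[0,0,0,0,0.1],[0,0,0,0,0.1]]])

```text
time_s: 7.78
ee_pos: [533.1, 93.7, 50.3]
ee_rot: [0.0, 0.803, 0.596, 0.0]
contact_force: [0.6, 0.4, -1.6]
gripper_width: 28.2
finger_force: 34.9
```

>>> drive_tool(moves=[[[0,0,0.1,0,0.1],[0,0,0.1,0,0.1],[0,0,0,0,0.1],[0,0,0,0,0.1]]])

```text
time_s: 8.12
ee_pos: [533.2, 93.8, 49.2]
ee_rot: [0.0, 0.803, 0.596, 0.0]
contact_force: [-3.5, 0.1, 9.6]
gripper_width: 28.0
finger_force: 34.9
```

>>> drive_tool(moves=[[[0,0.4,-0.03,0,0.1],[0,1,0,0,0.1],[0,1,0,0,0.1],[0,1,0,0,0.1],[0,1,0,0,0.1],[0,1,0,0,0.1],[0,1,0,0,0.1],[0,1,0,0,0.1],[0,1,0,0,0.1],[0,1,0,0,0.1],[0,1,0,0,0.1],[0,1,0,0,0.1],[0,1,0,0,0.1],[0,1,0,0,0.1],[0,1,0,0,0.1]]])

```text
time_s: 9.37
ee_pos: [669.8, 52.4, 49.2]
ee_rot: [-0.001, 0.803, 0.596, -0.001]
contact_force: [-6.1, 1.7, 8.5]
gripper_width: 27.6
finger_force: 34.9
```

>>> drive_tool(moves=[[[0,1,0,0,0.1],[0,1,0,0,0.1],[0,1,0,0,0.1],[0,1,0,0,0.1],[0,1,0,0,0.1],[0,0,0,0,0.1],[0,0,0,0,0.1]]])

```text
time_s: 9.95
ee_pos: [718.8, 37.3, 48.0]
ee_rot: [-0.0, 0.803, 0.596, -0.0]
contact_force: [0.4, 0.2, -2.2]
gripper_width: 27.8
finger_force: 34.9
```

Run:
```python
from h import *
for n in ("scene","side"):
    im=snapshot(n); cv2.imwrite(f"pics/{n}4.png",im)
    print(n,[(np.round(d["extent"]).tolist(),round(d["p"],2)) for d in nets.look_for(n,"chip1")[:6]])
a=cv2.resize(cv2.imread("pics/scene4.png")[180:330,240:440],(400,300),interpolation=2); b=cv2.resize(cv2.imread("pics/side4.png")[230:380,190:390],(400,300),interpolation=2)
cv2.imwrite("pics/c4.png",np.hstack([a,b])); print(robot.observe()["ee_pos"])
```

```text
scene [([371.0, 292.0, 10.0, 14.0], 0.6), ([344.0, 270.0, 44.0, 31.0], 0.22)]
side [([240.0, 284.0, 5.0, 11.0], 0.6)]
[717.97885479  37.65166545  48.18396924]
```

View pics/c4.png

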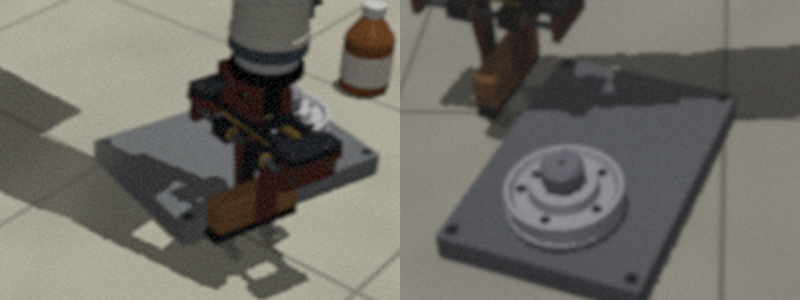

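>>> drive_tool(moves=[[[0,0,-2,0,0.1],[0,0,-2,0,0.1],[-3.9,-0.58,0,0,0.1],[-3.9,-0.58,0,0,0.1],[-3.9,-0.58,0,0,0.1],[-3.9,-0.58,0,0,0.1],[-3.9,-0.58,0,0,0.1],[-3.9,-0.58,0,0,0.1],[0,0,0,0,0.1],[0,0,2.5,0,0.1],[0,0,2,0,0.1],[0,0,1.5,0,0.1],[0,0,0.5,0,0.1],[0,0,0,0,0.1],[0,0,0,0,0.1]]])

```text
time_s: 11.4
ee_pos: [617.9, -175.9, 23.6]
ee_rot: [-0.0, 0.803, 0.596, -0.0]
contact_force: [0.0, -0.1, -1.9]
gripper_width: 28.0
finger_force: 34.9
```

Run:
```python
from h import *
for n in ("scene","side"):
    im=snapshot(n); cv2.imwrite(f"pics/{n}5.png",im)
    ci=camera_info(n)
    for d in nets.look_for(n,"chip1")[:8]:
        e=d["extent"]; print(n,np.round(e).tolist(),round(d["p"],2),np.round(onz(ci,e[0]+e[2]/2,e[1]+e[3]/2,5)).tolist())
```

```text
scene [352.0, 296.0, 6.0, 6.0] 0.64 [701.0, 26.0, 5.0]
scene [349.0, 299.0, 14.0, 12.0] 0.6 [714.0, 13.0, 5.0]
scene [372.0, 295.0, 7.0, 6.0] 0.55 [733.0, 58.0, 5.0]
scene [371.0, 293.0, 6.0, 6.0] 0.39 [727.0, 63.0, 5.0]
side [239.0, 283.0, 4.0, 7.0] 0.44 [720.0, 57.0, 5.0]
```

>>> drive_tool(moves=[[[0,0,0.3,0,0.1],[0,0,0.1,0,0.1],[0,0,0,0,0.1],[0,0,0,0,1],[0,0,0,0,1],[0,0,0,0,1],[0,0,0,0,1],[0,0,0,0,1],[0,0,-1,0,1],[0,0,-2,0,1]]])

```text
time_s: 12.43
ee_pos: [615.8, -175.8, 48.1]
ee_rot: [-0.002, 0.803, 0.596, -0.001]
contact_force: [-0.6, -1.1, -0.5]
gripper_width: 71.3
finger_force: 0.0
```

>>> drive_tool(moves=[[[0,0,-3,0,1],[0,0,-2.8,0.118,1],[0,0,-2.8,0.118,1],[0,0,-2.8,0.118,1],[0,0,-2.8,0.118,1],[0,0,-2.8,0.118,1],[0,0,-2.8,0.118,1],[0,0,0,0.118,1],[0,0,0,0.118,1],[0,0,0,0.118,1],[0,0,0,0.118,1],[0,0,0,0.118,1],[0,0,0,0.118,1],[-3.35,2.13,0,0,1],[-3.35,2.13,0,0,1],[-3.35,2.13,0,0,1],[-3.35,2.13,0,0,1],[-3.35,2.13,0,0,1],[-3.35,2.13,0,0,1],[0,0,0,0,1]]])

```text
time_s: 14.1
ee_pos: [395.3, -276.1, 247.9]
ee_rot: [0.0, 0.997, -0.071, -0.001]
contact_force: [0.0, -0.9, 0.1]
gripper_width: 88.2
finger_force: 0.0
```

Run:
```python
from h import *
s=robot.observe(); ci=camera_info("wrist"); im=snapshot("wrist"); cv2.imwrite("pics/w6.png",im); np.save("w6T.npy",ci["T"])
print(s["ee_pos"],s["ee_rot"],s["joint_pos"])
print([(d["extent"],round(d["p"],2)) for d in nets.look_for("wrist","pliers")[:4]])
print([(d["extent"],round(d["p"],2)) for d in nets.look_for("wrist","ring_center")[:4]])
```

```text
[ 395.27470437 -276.11351864  247.89015848] [ 7.73926915e-05  9.97464544e-01 -7.11543368e-02 -1.24012156e-03] [-6.33492038e-01  1.80138340e-01  1.91239100e+00 -1.67427997e-03
  1.05107979e+00  1.08056640e+00]
[([284.3, 21.0, 79.9, 229.7], 0.61), ([306.4, 23.7, 57.4, 231.9], 0.51)]
[([305.6, 246.3, 26.1, 4.2], 0.52)]
```

View pics/w6.png

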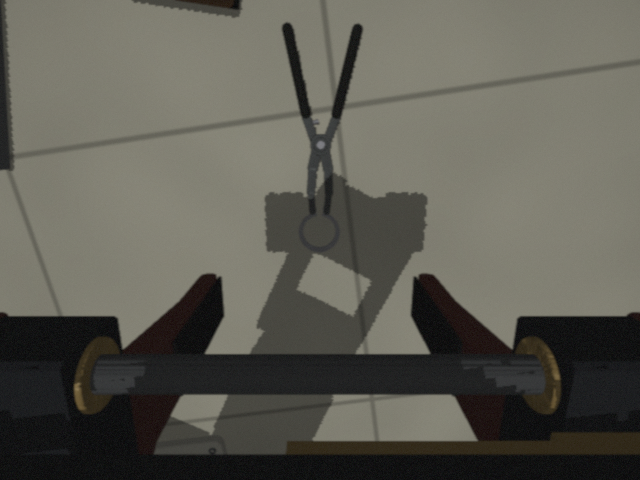

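The circlip pliers lie in full view: ring centre (319,231), pivot (320,145), grip ends (288,27) and (358,28), almost parallel to the tool's x axis.

Run:
```python
from h import *
ci=camera_info("wrist"); ci["T"]=np.load("w6T.npy")
im=cv2.imread("pics/w6.png")
r=onz(ci,319,231,1.5); pv=onz(ci,320.5,145,16); g1=onz(ci,288,26,17); g2=onz(ci,358,27,17)
print(r,pv,(g1+g2)/2,np.linalg.norm(r-pv),np.linalg.norm(g1-g2))
m=(g1+g2)/2; d=(r-m)[:2]; d/=np.linalg.norm(d); print("yaw",np.degrees(np.arctan2(d[1],d[0])),"by pivot",np.degrees(np.arctan2(*(r-pv)[1::-1])))
gp=r[:2]-159*d; print("grip",gp)
# ring ellipse bounds
g=cv2.cvtColor(im,6).astype(int); print(g[228:234,290:350].tolist()[3]); print(g[205:260,319].tolist())
```

```text
[ 363.43147887 -274.49497884    1.5       ] [ 455.74216989 -289.08385567   16.        ] [ 561.79655817 -306.41888383   17.        ] 94.57456848673016 65.3574921592728
yaw 170.85749045941506 by pivot 171.01919539517604
grip [ 520.41157348 -299.75858695]
[72, 71, 69, 68, 70, 70, 69, 69, 65, 56, 55, 57, 60, 64, 69, 68, 71, 70, 68, 69, 69, 68, 69, 69, 69, 68, 68, 67, 70, 69, 69, 71, 68, 70, 70, 69, 70, 70, 69, 70, 70, 70, 71, 68, 70, 63, 58, 58, 58, 64, 66, 68, 71, 71, 72, 70, 69, 68, 63, 61]
[71, 68, 70, 68, 71, 66, 69, 69, 71, 69, 69, 70, 69, 69, 68, 70, 69, 70, 69, 67, 68, 69, 70, 70, 70, 69, 69, 69, 71, 68, 70, 72, 69, 71, 70, 69, 69, 69, 67, 70, 72, 65, 57, 54, 55, 52, 58, 63, 70, 90, 120, 128, 126, 128, 127]
```

>>> drive_tool(moves=[[[3.18,0.14,0,0.0165,1],[3.18,0.14,0,0,1],[3.18,0.14,0,0,1],[3.18,0.14,0,0,1],[0,0,4,0,1],[0,0,4,0,1],[0,0,4,0,1],[0,0,4,0,1],[0,0,4,0,1],[0,0,0,0,1],[0,0,0,0,1],[0,0,0,0,1],[0,0,0,0,1]]])

```text
time_s: 15.33
ee_pos: [528.1, -300.6, 50.5]
ee_rot: [0.001, 0.997, -0.077, 0.002]
contact_force: [0.5, 0.6, 0.1]
gripper_width: 87.7
finger_force: 0.0
```

Run:
```python
from h import *
s=robot.observe(); ci=camera_info("wrist"); im=snapshot("wrist"); cv2.imwrite("pics/w7.png",im[0:480,120:520]); np.save("w7T.npy",ci["T"])
print(s["ee_pos"],s["ee_rot"],s["contact_force"])
```

```text
[ 528.06318726 -300.61058403   50.49260134] [ 0.00109422  0.99699169 -0.07746752  0.00227201] [0.48631923 0.56088284 0.0553767 ]
```

View pics/w7.png

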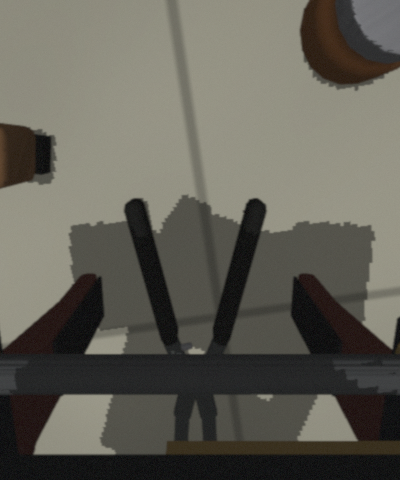

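The grips show as two bars between the open fingers, with rear ends at about (256,203) and (377,203) in full-image pixels. They are centred between the fingers.

Run:
```python
from h import *
ci=camera_info("wrist"); ci["T"]=np.load("w7T.npy")
m=(onz(ci,255,201,16)+onz(ci,378,201,16))/2; print(m)
n=(onz(ci,120+170,345,18)+onz(ci,120+218,345,18))/2; print(n, np.degrees(np.arctan2(*(n-m)[1::-1])))
d=np.array([-.9873,.159]); print(m[:2]+46*d)
```

```text
[ 566.06665251 -306.99897251   16.        ]
[ 483.91986098 -292.63830956   18.        ] 170.08392343648998
[ 520.65085251 -299.68497251]
```

>>> drive_tool(moves=[[[-0.75,0,0,0,1],[0,0,2,0,1],[0,0,1.5,0,1],[0,0,0.8,0,1],[0,0,0.2,0,1],[0,0,0,0,1],[0,0,0,0,1],[0,0,0,0,1]]])

```text
time_s: 16.05
ee_pos: [518.8, -299.0, 3.5]
ee_rot: [0.0, 0.997, -0.078, 0.001]
contact_force: [-0.1, 0.1, -0.2]
gripper_width: 87.8
finger_force: 0.0
```

>>> drive_tool(moves=[[[0,0,0,0,0],[0,0,0,0,0],[0,0,0,0,0],[0,0,0,0,0],[0,0,0,0,0],[0,0,0,0,0],[0,0,0,0,0],[0,0,0,0,0],[0,0,0,0,0],[0,0,0,0,0],[0,0,0,0,0],[0,0,0,0,0]]], squeeze=40)

```text
time_s: 17.05
ee_pos: [518.3, -298.5, 2.7]
ee_rot: [-0.0, 0.997, -0.078, 0.0]
contact_force: [0.5, 1.6, 4.5]
gripper_width: 25.3
finger_force: 40.0
```

>>> drive_tool(moves=[[[0,0,-0.5,0,0],[0,0,-1,0,0],[0,0,-2,0,0],[0,0,-2.5,0,0],[0,0,-2.5,0,0],[0,0,-2.5,0,0],[0,0,-1.5,0,0],[0,0,-1,0,0],[0,0,-0.3,0,0],[0,0,0,0,0]]])

```text
time_s: 17.88
ee_pos: [518.2, -298.7, 141.1]
ee_rot: [0.0, 0.997, -0.078, 0.0]
contact_force: [0.5, -0.0, -2.7]
gripper_width: 25.2
finger_force: 40.0
```

>>> drive_tool(moves=[[[0.2,-0.55,0,0,0],[0.6,-1.6,0,0,0],[1.05,-2.8,0,0,0],[1.3,-3.45,0,0,0],[1.3,-3.45,0,0,0],[1.3,-3.45,0,0,0],[1.3,-3.45,0,0,0],[1.3,-3.45,0,0,0],[1.3,-3.45,0,0,0],[1.3,-3.45,0,0,0],[1.3,-3.45,0,0,0],[1.3,-3.45,0,0,0],[1.3,-3.45,0,0,0],[1.3,-3.45,0,0,0],[1.3,-3.45,0,0,0],[1.3,-3.45,0,0,0],[0.9,-2.4,0,0,0],[0.45,-1.2,0,0,0],[0,0,0,0,0],[0,0,0,0,0]]])

```text
time_s: 19.55
ee_pos: [798.3, 198.5, 137.7]
ee_rot: [0.001, 0.997, -0.077, -0.002]
contact_force: [-0.3, -1.0, -1.6]
gripper_width: 25.1
finger_force: 40.0
```

Run:
```python
from h import *
s=robot.observe(); print(s["ee_pos"],s["ee_rot"],s["joint_pos"],s["contact_force"],s["ft_torque"],s["gripper_width"])
for n in ("scene","side"):
    im=snapshot(n); cv2.imwrite(f"pics/{n}8.png",im)
    for q in ("ring_center","pliers","mill"): print(n,q,[(np.round(d["extent"],1).tolist(),round(d["p"],2)) for d in nets.look_for(n,q)[:3]])
    ci=camera_info(n); R=np.array(s["ee_pos"])+[-158,24.8,-4]; print(proj(ci,R),proj(ci,[635.1,211.4,89]))
a=cv2.resize(cv2.imread("pics/scene8.png")[165:265,320:453],(400,300),interpolation=2); b=cv2.resize(cv2.imread("pics/side8.png")[235:335,200:333],(400,300),interpolation=2)
cv2.imwrite("pics/c8.png",np.hstack([a,b]))
```

```text
[798.28658793 198.4528827  137.74681948] [ 6.83316651e-04  9.97024202e-01 -7.70669272e-02 -1.72119690e-03] [ 2.29291691e-01  8.02295422e-01  1.15937170e+00 -2.85675278e-04
  1.18361984e+00  1.95448347e+00] [-0.32068386 -0.98915317 -1.62520499] [-0.02897731 -0.05497102  0.06501589] 25.143959430998056
scene ring_center []
scene pliers [([382.6, 203.3, 84.7, 41.3], 0.57)]
scene mill [([413.3, 178.8, 24.6, 48.8], 0.7), ([288.8, 217.2, 142.3, 85.0], 0.57)]
(np.float64(387.9390007496262), np.float64(206.93275022534385)) (np.float64(381.6042024544323), np.float64(224.5212099614639))
side ring_center [([270.8, 295.9, 7.9, 1.3], 0.6)]
side pliers [([150.6, 272.4, 120.9, 30.6], 0.62)]
side mill [([204.6, 259.3, 154.3, 125.8], 0.92)]
(np.float64(263.26679653407666), np.float64(294.55256349293967)) (np.float64(269.0288833624052), np.float64(308.88406598608844))
```

View pics/c8.png

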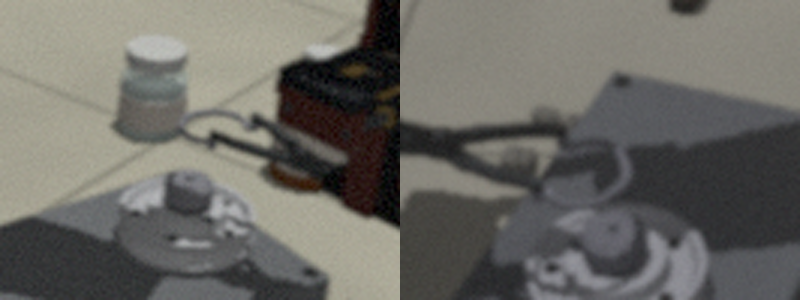

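The scene crop shows the open circlip at about (391.5,206.7) and the spindle top at (383,225), full-image pixels. In the side view the ring is at (263,292) and the spindle top at (270,311). The ring looks level, about 45 mm above the spindle and still off to one side.

>>> drive_tool(moves=[[[-0.17,0.6,1,0,0],[-0.17,0.66,1,0,0],[0,0,1,0,0],[0,0,0.7,0,0],[0,0,0.3,0,0],[0,0,0,0,0],[0,0,0,0,0],[0,0,0,0,0],[0,0,0,0,0]]])

```text
time_s: 20.7
ee_pos: [794.8, 186.2, 101.2]
ee_rot: [-0.0, 0.997, -0.078, 0.001]
contact_force: [-0.8, 0.2, -3.1]
gripper_width: 25.0
finger_force: 40.0
```

Run:
```python
from h import *
s=robot.observe(); print(s["ee_pos"],s["ee_rot"],s["contact_force"],s["ft_torque"],s["gripper_width"])
O=[]
for n,c in (("scene",(382,222)),("side",(269,305))):
    acc=np.mean([snapshot(n).astype(float) for _ in range(6)],0).astype(np.uint8); cv2.imwrite(f"pics/{n}9.png",acc)
    u,v=c; O.append(cv2.resize(acc[v-25:v+25,u-33:u+33],(400,303),interpolation=2))
    ci=camera_info(n); R=np.array(s["ee_pos"])+[-158,24.8,-1.2]; print(proj(ci,R),proj(ci,[635.1,211.4,89]))
cv2.imwrite("pics/c9.png",np.hstack(O))
```

```text
[794.77925292 186.17143447 101.20834578] [-1.97859547e-04  9.96980222e-01 -7.76534096e-02  5.88154493e-04] [-0.75097766  0.2058737  -3.08185488] [ 0.07201948 -0.09246544  0.01442545] 25.01872770714385
(np.float64(382.4854171288773), np.float64(220.80700530346053)) (np.float64(381.6042024544323), np.float64(224.5212099614639))
(np.float64(267.6704859857674), np.float64(304.1663571486232)) (np.float64(269.0288833624052), np.float64(308.88406598608844))
```

View pics/c9.png

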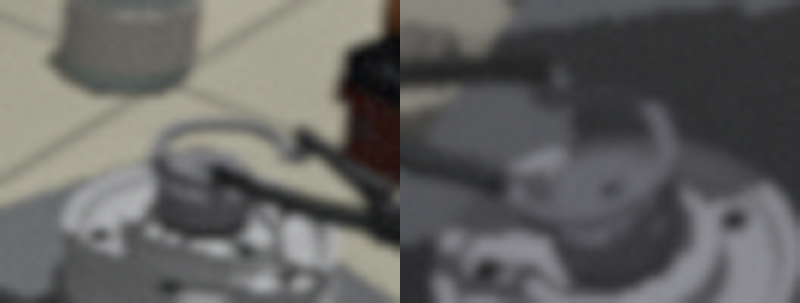

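The averaged crop shows the ring just above the spindle. In the scene part its left edge is at x≈153 and the spindle's at 158. In both parts the ring sits several millimetres too far toward world +x, i.e. toward the gripper. I have used up the picture views (one over, in fact), so from here I measure numerically.

```bash
cat > fit.py <<'E'
from h import *
from scipy.ndimage import map_coordinates, gaussian_filter
def circ(ci,c,r,a): 
    return np.array([proj(ci,[c[0]+r*np.cos(t),c[1]+r*np.sin(t),c[2]]) for t in a])
def fit(img,ci,c,radii,a,rng=12,signs=None):
    g=gaussian_filter(cv2.cvtColor(img,6).astype(float),0.6); best=[]
    for dx in np.arange(-rng,rng+.1,1):
        for dy in np.arange(-rng,rng+.1,1):
            s=0
            cc=np.array(c)+[dx,dy,0]
            for k,r in enumerate(radii):
                P=circ(ci,cc,r+1.3,a); Q=circ(ci,cc,r-1.3,a)
                d=map_coordinates(g,[P[:,1],P[:,0]],order=1)-map_coordinates(g,[Q[:,1],Q[:,0]],order=1)
                s+=np.mean(np.clip(abs(d),0,15))
            best.append((s,dx,dy))
    best.sort(reverse=True); w=np.array(best[:8]); return np.round(w[:4],2).tolist(), np.round(np.average(w[:,1:],axis=0,weights=w[:,0]),1)
E
python3 - <<'E'
from fit import *
tcp=np.array([794.8,186.2,101.2]); R=tcp+[-158,24.8,-1.2]
A=np.radians(np.arange(0,360,5))
px=np.arctan2(.155,-.988)  # pliers dir; gap at the back (toward pivot)
ring=[t for t in A if np.cos(t-px)>-0.6]
for n in ("scene","side"):
    ci=camera_info(n); im=cv2.imread(f"pics/{n}9.png"); i5=cv2.imread(f"pics/{n}5.png")
    for ro in (26,27,28): print(n,"ring",ro,fit(im,ci,R,[22,ro],ring))
    print(n,"spindle5",fit(i5,ci,[635.1,211.4,87],[18.5],A))
    cam=np.array(ci["T"])[:2,3]-[635,211]; ph=np.arctan2(cam[1],cam[0])
    print(n,"hub5",fit(i5,ci,[635.1,211.4,60],[55],[t for t in A if abs(np.cos(t-ph))<.95]))
E
```

```text
scene ring 26 ([[19.42, 4.0, -2.0], [19.41, 2.0, -1.0], [19.41, 3.0, -1.0], [19.39, 3.0, -2.0]], array([ 3. , -1.7]))
scene ring 27 ([[19.01, 10.0, -4.0], [18.89, 11.0, -5.0], [18.75, 11.0, -4.0], [18.69, 12.0, -5.0]], array([ 9.9, -5. ]))
scene ring 28 ([[19.12, 10.0, -2.0], [19.12, 10.0, -1.0], [19.08, 10.0, -3.0], [19.04, 10.0, -4.0]], array([ 9.8, -2.5]))
scene spindle5 ([[9.41, 1.0, 0.0], [9.33, 0.0, 0.0], [9.32, 0.0, 1.0], [9.31, 1.0, 1.0]], array([ 0.9, -0.1]))
scene hub5 ([[11.27, 1.0, -1.0], [11.22, 2.0, -1.0], [11.2, 2.0, -2.0], [11.06, 1.0, 0.0]], array([ 1.3, -1.1]))
side ring 26 ([[13.46, 1.0, 5.0], [13.39, 2.0, 4.0], [13.38, 2.0, 5.0], [13.34, 1.0, 6.0]], array([0.1, 4.9]))
side ring 27 ([[13.23, -2.0, 5.0], [13.05, -2.0, 6.0], [13.05, -2.0, 4.0], [13.05, -1.0, 12.0]], array([-1.3,  7.6]))
side ring 28 ([[13.51, 3.0, 1.0], [13.37, 4.0, 1.0], [13.35, 0.0, 11.0], [13.32, 0.0, 12.0]], array([1.6, 6. ]))
side spindle5 ([[9.61, -3.0, 7.0], [9.59, -4.0, 7.0], [9.57, -3.0, 6.0], [9.55, -4.0, 6.0]], array([-3.5,  6.5]))
side hub5 ([[14.83, -3.0, 4.0], [14.79, -2.0, 4.0], [14.77, -3.0, 5.0], [14.72, -4.0, 4.0]], array([-2.9,  4.1]))
```

>>> drive_tool(moves=[[[-0.2,-0.02,0,0,0],[-0.25,-0.03,0,0,0],[0,0,0,0,0],[0,0,0.3,0,0],[0,0,0.3,0,0],[0,0,0.3,0,0],[0,0,0.2,0,0],[0,0,0,0,0],[0,0,0,0,0],[0,0,0,0,0],[0,0,0,0,0]]])

```text
time_s: 22.22
ee_pos: [789.9, 187.1, 89.5]
ee_rot: [-0.0, 0.997, -0.078, -0.0]
contact_force: [-0.9, 0.2, -2.8]
gripper_width: 25.3
finger_force: 40.0
```

```bash
cat > st.py <<'E'
from h import *
s=robot.observe(); print(s["ee_pos"].round(2),s["contact_force"].round(2),s["ft_torque"].round(3),round(s["gripper_width"],2))
E
cat > ringfit.py <<'E'
from fit import *
tcp=robot.observe()["ee_pos"]; R=tcp+[-155,24,-1.2]
A=np.radians(np.arange(0,360,5)); px=np.arctan2(.155,-.988)
ring=[t for t in A if np.cos(t-px)>-0.6]
for n,b in (("scene",(1.1,-.6)),("side",(-3.2,5.3))):
    ci=camera_info(n); im=np.mean([snapshot(n).astype(float) for _ in range(4)],0).astype(np.uint8); cv2.imwrite(f"pics/{n}_f{robot.observe()['time_s']:.1f}.png",im)
    for ro in (26,27): 
        f=fit(im,ci,R+[b[0],b[1],0],[22,ro],ring,8); print(n,ro,f[0][0],f[1],"ring-spindle",(R[:2]+f[1]-[635.1,211.4]).round(1))
E
python3 st.py; python3 ringfit.py; python3 st.py
```

```text
[789.85 187.09  89.51] [-0.91  0.24 -2.78] [ 0.097  0.087 -0.047] 25.3
scene 26 [19.34, -1.0, 5.0] [-0.4  5.6] ring-spindle [-0.6  5.3]
scene 27 [19.28, 0.0, 4.0] [-0.1  4.9] ring-spindle [-0.3  4.6]
side 26 [17.07, 6.0, 3.0] [6.1 3.1] ring-spindle [5.9 2.8]
side 27 [16.14, 7.0, 2.0] [4.4 2.7] ring-spindle [4.2 2.4]
[789.92 187.08  89.56] [-0.86  0.61 -1.3 ] [ 0.136  0.174 -0.02 ] 25.55
```

>>> drive_tool(moves=[[[0,0,0.1,0,0],[0,0,0.1,0,0],[0,0,0.1,0,0],[0,0,0,0,0],[0,0,0,0,0],[0,0,0,0,0]]])

```text
time_s: 23.12
ee_pos: [790.0, 187.1, 86.6]
ee_rot: [-0.0, 0.997, -0.078, 0.0]
contact_force: [-1.3, 0.9, -0.6]
gripper_width: 25.3
finger_force: 40.0
```

```bash
python3 st.py
```

```text
[789.95 187.09  86.64] [-1.32  0.86 -0.6 ] [ 0.224  0.558 -0.065] 25.32
```

```bash
cat > avg.py <<'E'
from h import *
W=[]
for _ in range(10):
    s=robot.observe(); W.append(np.r_[s["contact_force"],s["ft_torque"],s["ee_pos"]]); snapshot("side")
W=np.array(W); print(s["time_s"],W.mean(0).round(3),W.std(0)[:6].round(3))
E
python3 avg.py
```

```text
23.5667 [-1.07700e+00  4.12000e-01  3.70000e-02  2.29000e-01  5.39000e-01
 -6.40000e-02  7.89944e+02  1.87068e+02  8.65680e+01] [0.269 0.472 0.524 0.027 0.03  0.021]
```

>>> drive_tool(moves=[[[0,0,-0.3,0,0],[0,0,-0.3,0,0],[0,0,0,0,0],[0,0,0,0,0],[0,0,0,0,0]]])

```text
time_s: 24.03
ee_pos: [790.0, 186.9, 92.4]
ee_rot: [0.0, 0.997, -0.078, 0.0]
contact_force: [-0.4, 1.2, -2.8]
gripper_width: 25.3
finger_force: 40.0
```

```bash
python3 avg.py
```

```text
24.4833 [ 4.20000e-02  3.80000e-02 -2.35600e+00  1.30000e-02 -7.40000e-02
 -3.00000e-03  7.89899e+02  1.86963e+02  9.23350e+01] [0.304 0.712 0.425 0.028 0.029 0.026]
```

>>> drive_tool(moves=[[[-0.27,-0.03,0,0,0],[0,0,0.2,0,0],[0,0,0.2,0,0],[0,0,0.2,0,0],[0,0,0,0,0],[0,0,0,0,0],[0,0,0,0,0]]])

```text
time_s: 25.12
ee_pos: [787.3, 187.7, 86.4]
ee_rot: [0.0, 0.997, -0.078, 0.0]
contact_force: [-0.3, -0.3, -1.9]
gripper_width: 25.4
finger_force: 40.0
```

```bash
python3 avg.py
```

```text
25.5667 [-1.02000e-01 -3.38000e-01 -2.41400e+00  3.90000e-02 -6.70000e-02
 -4.00000e-03  7.87360e+02  1.87752e+02  8.65470e+01] [0.332 0.34  0.586 0.026 0.026 0.03 ]
```

>>> drive_tool(moves=[[[0,0,0.1,0,0],[0,0,0.1,0,0],[0,0,0.1,0,0],[0,0,0,0,0],[0,0,0,0,0],[0,0,0,0,0]]])

```text
time_s: 26.12
ee_pos: [787.3, 187.7, 83.4]
ee_rot: [0.0, 0.997, -0.078, -0.0]
contact_force: [0.3, -0.7, -2.5]
gripper_width: 25.3
finger_force: 40.0
```

```bash
python3 avg.py
```

```text
26.5667 [-1.00000e-03 -1.06000e-01 -2.33300e+00  1.30000e-02 -5.70000e-02
 -1.00000e-03  7.87304e+02  1.87758e+02  8.34970e+01] [0.476 0.357 0.467 0.016 0.033 0.028]
```

>>> drive_tool(moves=[[[0,0,0.15,0,0],[0,0,0.15,0,0],[0,0,0.15,0,0],[0,0,0.15,0,0],[0,0,0,0,0],[0,0,0,0,0],[0.12,0,0,0,0],[0,0,0,0,0],[0,0,0,0,0],[0,0,0,0,0]]])

```text
time_s: 27.45
ee_pos: [787.8, 187.7, 77.1]
ee_rot: [0.0, 0.997, -0.078, -0.001]
contact_force: [-4.1, 0.4, -2.6]
gripper_width: 25.1
finger_force: 40.0
```

```bash
python3 avg.py
```

```text
27.9 [-4.71200e+00  9.30000e-01 -2.49700e+00  2.13000e-01  7.70000e-01
  1.10000e-02  7.87878e+02  1.87670e+02  7.71970e+01] [0.578 0.306 0.378 0.022 0.082 0.019]
```

>>> drive_tool(moves=[[[-0.12,0,0,0,0],[-0.12,0,0,0,0],[0,0,0,0,0],[0,0,0,0,0],[0,0,0,0,0]]])

```text
time_s: 28.37
ee_pos: [786.8, 187.8, 78.0]
ee_rot: [-0.0, 0.997, -0.078, 0.001]
contact_force: [0.6, -0.5, -2.2]
gripper_width: 25.4
finger_force: 40.0
```

```bash
python3 avg.py
```

```text
28.8167 [ 1.74000e-01 -2.40000e-02 -2.59300e+00  1.70000e-02 -6.70000e-02
  0.00000e+00  7.86343e+02  1.87870e+02  7.76020e+01] [0.434 0.427 0.595 0.035 0.032 0.034]
```

>>> drive_tool(moves=[[[-0.05,0.15,0,0,0],[0,0,0,0,0],[0,0,0,0,0],[0,0,0,0,0]]])

```text
time_s: 29.2
ee_pos: [785.4, 186.5, 77.5]
ee_rot: [0.0, 0.997, -0.078, 0.0]
contact_force: [0.3, -0.1, -2.9]
gripper_width: 25.2
finger_force: 40.0
```

```bash
python3 avg.py
```

```text
29.65 [-1.39000e-01  9.40000e-02 -2.39700e+00  2.20000e-02 -1.04000e-01
 -5.00000e-03  7.85398e+02  1.86514e+02  7.74840e+01] [0.376 0.414 0.623 0.031 0.027 0.031]
```

>>> drive_tool(moves=[[[0,-0.15,0,0,0],[0,-0.15,0,0,0],[0,0,0,0,0],[0,0,0,0,0],[0,0,0,0,0]]])

```text
time_s: 30.12
ee_pos: [785.8, 189.6, 77.4]
ee_rot: [0.0, 0.997, -0.078, -0.0]
contact_force: [-0.7, -0.0, -2.8]
gripper_width: 25.6
finger_force: 40.0
```

```bash
python3 avg.py
```

```text
30.5667 [-1.90000e-02 -7.20000e-02 -2.40000e+00  2.90000e-02 -6.30000e-02
  4.00000e-03  7.85849e+02  1.89475e+02  7.74770e+01] [0.646 0.374 0.489 0.026 0.02  0.031]
```

>>> drive_tool(moves=[[[0,0.15,0.1,0,0],[0,0,0.15,0,0],[0,0,0.15,0,0],[0,0,0.15,0,0],[0,0,0.12,0,0],[0,0,0.06,0,0],[0,0,0,0,0],[0,0,0,0,0],[0,0,0,0,0]]])

```text
time_s: 31.37
ee_pos: [785.7, 188.0, 70.3]
ee_rot: [-0.0, 0.997, -0.078, 0.0]
contact_force: [0.5, 0.2, -2.8]
gripper_width: 25.0
finger_force: 40.0
```

```bash
python3 avg.py
```

```text
31.8167 [ 9.30000e-02 -2.39000e-01 -2.36800e+00  2.60000e-02 -8.50000e-02
  4.00000e-03  7.85673e+02  1.88034e+02  7.02610e+01] [0.461 0.353 0.651 0.031 0.027 0.025]
```

>>> drive_tool(moves=[[[0,0,0.07,0,0],[0,0,0,0,0],[0,0,0,0,0],[0,0,0,0,0]]])

```text
time_s: 32.2
ee_pos: [785.6, 188.0, 69.4]
ee_rot: [0.0, 0.997, -0.078, -0.0]
contact_force: [-0.9, -1.0, -2.4]
gripper_width: 25.1
finger_force: 40.0
```

```bash
python3 avg.py
```

```text
32.65 [-5.70000e-02 -3.09000e-01 -2.36200e+00  1.30000e-02 -8.00000e-02
  9.00000e-03  7.85621e+02  1.88005e+02  6.94750e+01] [0.393 0.33  0.469 0.036 0.026 0.033]
```

>>> drive_tool(moves=[[[0,0,0.07,0,0],[0,0,0,0,0],[0,0,0,0,0],[0,0,0,0,0]]])

```text
time_s: 33.03
ee_pos: [785.6, 188.0, 68.8]
ee_rot: [-0.0, 0.997, -0.078, -0.0]
contact_force: [-0.3, 0.2, -2.8]
gripper_width: 25.2
finger_force: 40.0
```

```bash
python3 avg.py
```

```text
33.4833 [-1.69000e-01 -2.60000e-02 -2.36200e+00  2.10000e-02 -4.40000e-02
 -1.10000e-02  7.85613e+02  1.88014e+02  6.87740e+01] [0.466 0.455 0.417 0.023 0.036 0.028]
```

>>> drive_tool(moves=[[[0,0,0.07,0,0],[0,0,0,0,0],[0,0,0,0,0],[0,0,0,0,0]]])

```text
time_s: 33.87
ee_pos: [785.6, 188.0, 68.1]
ee_rot: [-0.0, 0.997, -0.078, -0.0]
contact_force: [-0.6, -0.9, -1.3]
gripper_width: 25.1
finger_force: 40.0
```

```bash
python3 avg.py
```

```text
34.3167 [ 8.60000e-02 -4.21000e-01 -1.59000e+00  4.80000e-02  3.70000e-02
  1.10000e-02  7.85658e+02  1.88011e+02  6.81330e+01] [0.412 0.426 0.425 0.016 0.036 0.024]
```

>>> drive_tool(moves=[[[0,0,-0.12,0,0],[0,0,0,0,0],[0,0,0,0,0],[0,0,0,0,0],[0,0,0,0,0],[0,0,0,0,0]]])

```text
time_s: 34.87
ee_pos: [785.6, 188.0, 69.2]
ee_rot: [0.0, 0.997, -0.078, -0.0]
contact_force: [-0.3, 0.6, -2.0]
gripper_width: 25.3
finger_force: 40.0
```

```bash
python3 avg.py; python3 st.py
python3 - <<'E'
from h import *
for n in ("scene","side"):
    snapshot(n); ci=camera_info(n)
    for q in ("chip1","scraper"):
        for d in nets.look_for(n,q)[:5]:
            e=d["extent"]; print(n,q,np.round(e).tolist(),round(d["p"],2),np.round(onz(ci,e[0]+e[2]/2,e[1]+e[3]/2,5)[:2]).tolist())
E
```

```text
35.3167 [-4.20000e-02  1.14000e-01 -2.18100e+00  2.60000e-02 -6.90000e-02
 -9.00000e-03  7.85604e+02  1.88006e+02  6.92570e+01] [0.276 0.526 0.449 0.03  0.041 0.033]
[785.62 188.01  69.29] [-0.19 -1.01 -2.57] [ 0.037 -0.065 -0.018] 25.37
scene chip1 [360.0, 176.0, 21.0, 34.0] 0.62 [424.0, 470.0]
scene chip1 [370.0, 292.0, 10.0, 10.0] 0.61 [731.0, 61.0]
scene chip1 [350.0, 295.0, 9.0, 9.0] 0.6 [703.0, 24.0]
scene chip1 [370.0, 228.0, 77.0, 42.0] 0.2 [678.0, 282.0]
scene scraper [234.0, 300.0, 53.0, 43.0] 0.61 [603.0, -165.0]
scene scraper [282.0, 351.0, 83.0, 51.0] 0.31 [797.0, -198.0]
side chip1 [242.0, 269.0, 10.0, 7.0] 0.6 [715.0, 11.0]
side chip1 [238.0, 283.0, 5.0, 8.0] 0.59 [721.0, 57.0]
side chip1 [236.0, 282.0, 4.0, 9.0] 0.51 [727.0, 55.0]
side scraper [289.0, 197.0, 27.0, 45.0] 0.75 [613.0, -200.0]
side scraper [206.0, 212.0, 61.0, 14.0] 0.54 [776.0, -196.0]
```

```bash
python3 -c "
from workcell import robot
print(robot.finish_job())"
```

```text
the job is handed in; nothing more can be done
None
```

The job is handed in at about 36 s: all four chips are off the mill's base, the scraper is back on the bench, and the pliers hold the spread circlip about 1 mm above the hub (lightly touched once, about 1 N); its level there was inferred from the wrist forces, not seen, and I viewed 11 pictures, one over the limit of 10.

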